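# Reset the piece counter under its push-latch cover

## Task

The piece counter has a flap cover on a push latch: press the cover in so that it pops open, press the round reset button underneath all the way down, then push the cover shut again until it latches and stays down by itself. Only press and push with the fingers: do not lift or shove the counter, and leave everything else on the bench where it stands.

Things in the scene. Friction and masses are not known exactly. Their poses are not given: they have to be found in the camera images.
- counter: The piece counter: white plastic box, 200 (its x) by 130 (y) by 70 mm tall, about 1.6 kg, standing loose on the bench. Origin at the centre of its underside, z up. In its top is a well, 122 (x) by 82 mm (y), centred on the origin, floor 26 mm above the bench; a grey cover fills its mouth, flush with the top. A blank black display strip lies beside the well, towards +x.
- cover (a joint): Cover angle (rad). 0: latched shut, level; 1.9: sprung fully open, leaning back over the counter's left (+y) side; -0.095: hard stop, pushed in. From shut, push the free edge in 5 to 6 mm below flush and let go: it springs open as you withdraw. To shut, swing it down, push the free edge in 5 to 6 mm below flush again and let go: it rises to flush and stays. Less does not work the catch.
- cover_edge (a point): Point on the cover's outer face, 11 mm in from the middle of its free edge and 68 mm from the hinge line: a good place to press (3 to 6 N there, more nearer the hinge; hard stop about 6.5 mm in). Moves with the cover; when shut it is 70 mm above the bench at x 0, y -28 mm in the counter's frame.
- hinge (a point): Middle of the cover's hinge line, which runs along the counter's x, at x 0, y +40 mm, 68 mm above the bench; axes as the counter's. The cover is a plate 116 mm (along the hinge) by 79 mm (hinge to free edge) by 4 mm thick, the hinge at mid thickness; shut, it reaches from the hinge towards -y. A spring opens it from any angle unless it is latched.
- reset (a joint): Travel of the reset button (m): 0 up, 0.006 fully down. Springs back. Fully down takes about 4 N.
- reset_top (a point): Centre of the top of the reset button: a round black button, 26 mm wide, in a grey collar 42 mm wide, in the well under the cover. The top is 56 mm above the bench (14 mm below the counter's top) at x -15, y -5 mm in the counter's frame; it is pressed straight down.
- cone_a: Bystander: white card cone standing upright, 90 mm wide at the foot, 52 mm at the top, about 187 mm tall with its tabs; origin at the centre of its underside. Light (80 g).
- cone_b: Bystander: white card cone standing upright, 90 mm wide at the foot, 52 mm at the top, about 187 mm tall with its tabs; origin at the centre of its underside. Light (80 g).
- cone_c: Bystander: white card cone standing upright, 90 mm wide at the foot, 52 mm at the top, about 187 mm tall with its tabs; origin at the centre of its underside. Light (80 g).
- glue_stick: Bystander: glue stick standing upright, 28 mm wide, 92 mm tall; origin at the centre of its underside.
- tape_roll: Bystander: roll of clear tape lying flat, 84 mm wide, 24 mm tall; origin at the centre of its underside.
- pencil_case: Bystander: grey pencil case, 70 mm by 200 mm by 45 mm tall; origin at the centre of its underside.
- stapler: Bystander: black stapler lying on its base, 130 mm by 36 mm by 38 mm tall; origin at the centre of its underside.
Mind the look-alikes: they are no part of the job. What is shaped like the counter but blue or orange is not meant.

How it is judged:
By the outcome, as a careful person would: the job done as asked, in the order asked, and still so for the second after the job is handed in, with the robot touching nothing.
It also fails if it takes over 61 s, if anything falls off the work surface, if the arm or the gripper's body presses on something with over 40 N, if the wrist force passes 120 N, or if a joint passes its speed limit or range.

## Robot

A 6-joint arm with a two-finger parallel gripper is mounted at the origin on the work surface. World frame = base frame: x ahead of the robot, y to its left, z up, the work surface at z = 0. Lengths are in mm, angles in rad, forces in N, time in s.
With the tool pointing down it reaches from about 275 to 1000 mm from the base axis. Payload 8.4 kg.
Tool frame: the origin (TCP) lies where the fingers leave the gripper's body, on its centre line; the fingertips stand 73 mm ahead of it and the grasp point (between the pads) lies 54 mm ahead of it (grip_point_offset is the distance from the TCP to the grasp point, in mm); z points along the fingers, y is the direction in which the jaws open and shut (so a half turn about z gives the same grasp; the last joint's range is limited). The gripper opens to 85 mm and grips with 20 to 120 N. Pads are 22 mm wide; open, the fingers measure 114 mm over their backs; the gripper's body (76 mm by 85 mm) begins 54 mm behind the grasp point. The pads swing forward as they close: fully open they stand 13 mm farther back than shut.
Start: joints at [1.148, 0.353, 1.633, -0, 1.155, -0.002], TCP at [255.306, 570.48, 303.881] pointing down, gripper open.
Joint ranges: [-2.63, 2.63], [-0.92, 2.1], [0.06, 2.66], [-1.3, 4.44], [0, 2.69], [-3.02, 3.02]. Speed limits (rad/s): [2.22, 2.22, 2.79, 3.14, 3.14, 3.14].

## Interface

Orientations are given as [roll, pitch, yaw] about the fixed x, y, z axes, in that order (R = Rz(yaw) Ry(pitch) Rx(roll)).
In Python, from rig import sense, grab_frame, sign_off, grip_point_offset gives the robot as it stands. The module is installed in compiled form; this text tells all that it offers.
- The arm moves only by the tool drive_tool, never from a script. Its argument "targets" is one flat list of numbers, 7 for each row, row after row: the shift along the tool's x, y, z in m, then the turn, a rotation vector about the tool's x, y, z in rad, then the opening, from 0 (shut) to 1 (fully open). In form: [tx, ty, tz, wx, wy, wz, grip, tx, ty, tz, wx, wy, wz, grip, ...]. A call has 1 to 12 rows; each row is the pose to reach, as a shift and turn from the pose commanded when the call began, along the tool's axes at that moment; what a row does not reach only later rows make up. A row lasts 1/12 s, in which the tool goes at most 41.7 mm and 7.16 degrees, less where a joint would pass 70% of its speed; a pose out of reach is approached as far as the arm can. A call with a gripper value outside its range is refused whole. The fingers move at their own pace and stop on an object; "force" is the grip in N (left out, the last holds). Time passes only in rows, so rows that repeat a pose let the fingers close. It gives the time, the measured TCP pose, the force and the opening at its end, in the units of the state.
- sense(): the state, without advancing time (a new reading comes with each control period).
- grab_frame(name): name is "scene" or "top"; returns a dict with "color" (420x560x3 uint8, blue, green, red), "vertical_fov" (degrees; the focal length in pixels is half the picture's height over the tangent of half this angle, whatever the lens; pixels are square), "cx", "cy" (the principal point, pixels), "world_from_camera" (4x4, takes a point from camera to world coordinates). Camera axes: x right, y down, z forward; pixel columns grow to the right and rows downward; lengths in mm; the calibration is good to about 2 mm. A picture is of the moment at which its call begins. There is no depth.
- sign_off(): hands the job in, once; it reports no verdict.
The state is a dict: "clock": time; "qpos": joint angles; "qvel": joint speeds; "joint_efforts": joint torques, N m; "eef_pos": TCP position; "tcp_rot": TCP orientation; "contact_force": force on the tool from outside, world axes, zero at the start; "wrist_torque": the same for the moment, N m; "opening": opening from 0.0 (shut) to 1.0 (fully open).
Only numpy, scipy, OpenCV 4.12 (cv2) and the standard library are available. Lean on these libraries where they do the work, as an engineer would, in place of code of your own. Each camera call takes 0.05 s, during which the arm holds its last target. There are 200 camera calls.

## Working session

There is one attempt and no reset: what is moved stays moved. The work goes in short steps, Python scripts to look and compute and a tool call to move; the robot and the scene stay as the last step left them, time stands still between calls to the robot, and variables do not carry over. Pictures are saved under pics/ and viewed, about 8 in all and at most 12, crops included, and the job is handed in when it is done.

Besides the shell and the picture viewer there is one more tool, called after "Request:" by a JSON object that holds its "op" and its "data". drive_tool: Moves the arm, as the interface text tells. Its arguments: {"type":"object","properties":{"targets":{"type":"array"},"force":{"type":"number"}},"required":["targets"]}

```bash
mkdir -p pics; python3 - <<'E'
from rig import *
import cv2
for n in("scene","top"):
    f=grab_frame(n); cv2.imwrite(f"pics/{n}0.png",f["color"]); print(n,f["vertical_fov"],f["cx"],f["cy"],f["world_from_camera"])
print(sense())
E
```

```text
scene 49.09972033764669 283.25129551023605 202.8019632946044 [[ 8.34770543e-02  8.53076080e-01 -5.15065805e-01  1.06223018e+03]
 [ 9.96473813e-01 -6.70726093e-02  5.04103742e-02 -3.09562767e+01]
 [ 8.45707687e-03 -5.17457696e-01 -8.55666998e-01  9.00335406e+02]
 [ 0.00000000e+00  0.00000000e+00  0.00000000e+00  1.00000000e+00]]
top 49.43505734310702 275.3185387726622 218.76357049295115 [[-2.08686476e-02 -9.74759925e-01  2.22278178e-01  3.06405494e+02]
 [-9.99781721e-01  2.05698488e-02 -3.65950536e-03  2.48608397e+01]
 [-1.00508933e-03 -2.22306028e-01 -9.74976420e-01  1.27668328e+03]
 [ 0.00000000e+00  0.00000000e+00  0.00000000e+00  1.00000000e+00]]
{'clock': 0.1, 'qpos': array([ 1.14760084e+00,  3.53629102e-01,  1.63405992e+00,  6.50036929e-06,
        1.15517553e+00, -2.39195813e-03]), 'qvel': array([-7.38234832e-05, -3.47829080e-04, -3.17376677e-03,  6.00416359e-04,
       -1.13094562e-03, -8.21769130e-04]), 'joint_efforts': array([ 5.84648387e-04, -6.06353617e+01, -3.42820466e+01,  1.21270464e-04,
        4.03236379e-03, -3.55302757e-05]), 'eef_pos': array([255.16718318, 570.17745313, 303.20525683]), 'tcp_rot': array([-3.14032078e+00, -8.98591982e-06,  2.72078649e+00]), 'contact_force': array([-0.10686486, -1.0831981 , -1.30006357]), 'wrist_torque': array([-0.04004964, -0.05430881,  0.03812257]), 'opening': 1.0037628372988792}
```

View pics/top0.png

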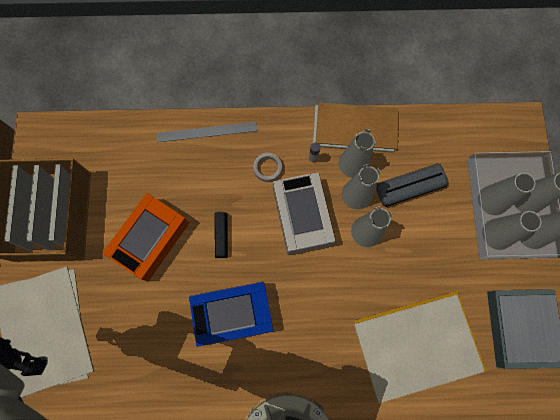

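View pics/scene0.png

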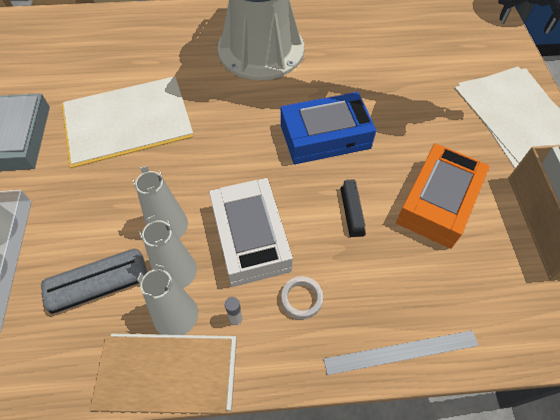

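The white counter is at top px (305,212) with its display facing away from the robot, so its +x is roughly world +x. The cones stand on its free-edge side. Next I'll enlarge both views to read the corners.

```bash
python3 - <<'E'
import cv2,numpy as np
a=cv2.imread("pics/top0.png")[120:260,260:400]; b=cv2.imread("pics/scene0.png")[160:300,190:330]
k=dict(fx=2.857,fy=4.286)
cv2.imwrite("pics/crop.png",np.hstack([cv2.resize(i,(400,400),interpolation=cv2.INTER_CUBIC) for i in(a,b)]))
E
```

```text
(no output)
```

View pics/crop.png

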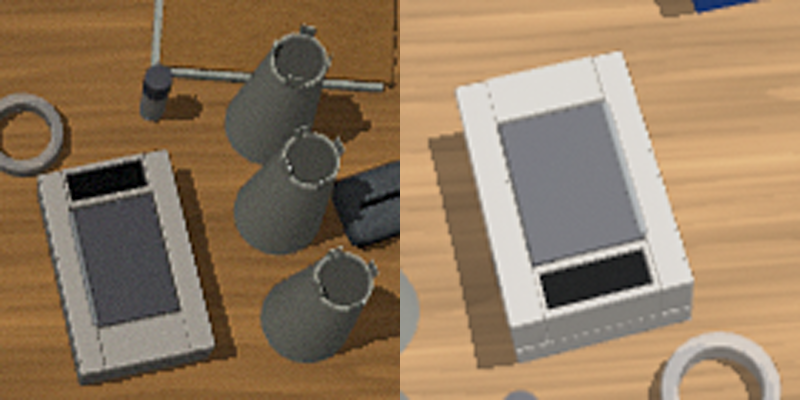

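```bash
cat > h.py <<'E'
import numpy as np,cv2
from rig import *
from scipy.spatial.transform import Rotation as R
def cam(n):
    f=grab_frame(n); return f
def proj(f,P):
    W=np.linalg.inv(f["world_from_camera"]); P=np.atleast_2d(P)@W[:3,:3].T+W[:3,3]
    F=210/np.tan(np.radians(f["vertical_fov"]/2)); return P[:,:2]/P[:,2:]*F+[f["cx"],f["cy"]]
def unproj(f,uv,z):
    F=210/np.tan(np.radians(f["vertical_fov"]/2)); M=f["world_from_camera"]
    d=M[:3,:3]@np.array([(uv[0]-f["cx"])/F,(uv[1]-f["cy"])/F,1]); o=M[:3,3]; return o+d*(z-o[2])/d[2]
E
python3 - <<'E'
from h import *
from scipy.optimize import least_squares
s=1/2.857
T=np.array([(40,176),(168,151),(213,346),(82,373)])*s+[260,120]-.35
S=np.array([(291,281),(116,325),(57,88),(222,53)])*s+[190,160]-.35
C=np.array([(100,65,70),(100,-65,70),(-100,-65,70),(-100,65,70.)])
ft,fs=cam("top"),cam("scene")
def pts(p): return C@R.from_euler('z',p[2]).as_matrix().T+[p[0],p[1],0]
for nm,sel in(("both",(1,1)),("top",(1,0)),("scene",(0,1))):
    g=lambda p:np.r_[sel[0]*(proj(ft,pts(p))-T).ravel(),sel[1]*(proj(fs,pts(p))-S).ravel()]
    r=least_squares(g,[500,-20,0.1],x_scale=[100,100,.1]);print(nm,r.x,np.round(r.fun,1))
    if nm=="both":p=r.x
M=R.from_euler('z',p[2]).as_matrix()
for n,q in dict(edge=(0,-28,70),reset=(-15,-5,56),hinge=(0,40,68)).items(): print(n,M@q+[p[0],p[1],0])
for c in((301,58),(312,158),(344,278)): print("cone top",unproj(ft,np.array(c)*s+[260,120],180))
for c in((157,78),): print("glue",unproj(ft,np.array(c)*s+[260,120],92))
for c in((265,135),(279,222),(305,330)): print("cone foot~",unproj(ft,np.array(c)*s+[260,120],20))
E
```

```text
both [ 6.03810087e+02 -5.59946475e+01  1.85084367e-01] [-1.3 -0.7 -0.3 -1.1  0.7  0.1 -0.8  0.4  1.4 -0.1 -2.2  0.7 -0.7 -0.6
  0.3 -1.4]
top [ 6.02898467e+02 -5.71122727e+01  1.79243207e-01] [-0.7 -0.6  0.4 -0.8  1.   0.6 -0.6  0.7  0.  -0.  -0.   0.  -0.  -0.
  0.  -0. ]
scene [ 6.04462507e+02 -5.53818227e+01  1.88129900e-01] [-0.  -0.  -0.  -0.   0.  -0.  -0.   0.   1.8  0.  -1.7  1.  -0.6 -0.3
  0.4 -1.2]
edge [608.96291226 -83.51642792  70.        ]
reset [589.98642375 -63.66969308  56.        ]
hinge [596.44890895 -16.67781841  68.        ]
cone top [ 757.99168812 -214.52211416  180.        ]
cone top [ 663.73937538 -218.12565541  180.        ]
cone top [ 554.65146161 -238.5086954   180.        ]
glue [776.57458137 -93.25053368  92.        ]
cone foot~ [ 741.32708312 -207.52798454   20.        ]
cone foot~ [ 649.60102947 -216.14978539   20.        ]
cone foot~ [ 539.41038901 -234.93959449   20.        ]
```

```bash
cat >> h.py <<'E'
CP=np.array([603.8,-56.0,0.]);CY=0.185;CR=R.from_euler('z',CY).as_matrix()
def goto(P,yaw=np.pi/2+CY,pitch=0,s=None):
    s=s or sense();A=R.from_euler('xyz',s["tcp_rot"]);B=R.from_euler('xyz',[np.pi,0,yaw])*R.from_euler('y',pitch)
    return np.round(np.r_[A.inv().apply(np.array(P)-s["eef_pos"])/1000,(A.inv()*B).as_rotvec()],4).tolist()
E
python3 - <<'E'
from h import *
print(grip_point_offset)
p=CR@[0,-28,0]+CP; p[2]=300; print(p,goto(p))
E
```

```text
53.900000000000006
[608.95050294 -83.52221502 300.        ] [-0.5899, -0.4523, 0.0038, -0.0008, 0.0004, 0.965]
```

Request:
{"op": "drive_tool", "data": {"targets": [-0.59,-0.452,0.004,-0.001,0,0.965,0,-0.59,-0.452,0.004,-0.001,0,0.965,0,-0.59,-0.452,0.004,-0.001,0,0.965,0,-0.59,-0.452,0.004,-0.001,0,0.965,0,-0.59,-0.452,0.004,-0.001,0,0.965,0,-0.59,-0.452,0.004,-0.001,0,0.965,0,-0.59,-0.452,0.004,-0.001,0,0.965,0,-0.59,-0.452,0.004,-0.001,0,0.965,0,-0.59,-0.452,0.004,-0.001,0,0.965,0,-0.59,-0.452,0.004,-0.001,0,0.965,0,-0.59,-0.452,0.004,-0.001,0,0.965,0,-0.59,-0.452,0.004,-0.001,0,0.965,0]}}

```text
clock: 1.2
eef_pos: [493.9, 128.8, 301.3]
tcp_rot: [3.14, -0.001, 1.756]
contact_force: [0.5, 0.3, -0.3]
opening: -0.002
```

```bash
python3 - <<'E'
from h import *
p=CR@[0,-28,0]+CP; p[2]=300; s=sense();print(s["clock"],s["eef_pos"],s["opening"],goto(p))
E
```

```text
1.2 [493.89295546 128.79314357 301.31326878] -0.0015856609887535099 [-0.2299, 0.074, 0.0013, 0.0012, -0.0005, -0.0]
```

Request:
{"op": "drive_tool", "data": {"targets": [-0.23,0.074,0.001,0,0,0,0,-0.23,0.074,0.001,0,0,0,0,-0.23,0.074,0.001,0,0,0,0,-0.23,0.074,0.001,0,0,0,0,-0.23,0.074,0.001,0,0,0,0,-0.23,0.074,0.001,0,0,0,0,-0.23,0.074,0.001,0,0,0,0,-0.23,0.074,0.001,0,0,0,0,-0.23,0.074,0.001,0,0,0,0]}}

```text
clock: 1.95
eef_pos: [608.0, -81.5, 299.7]
tcp_rot: [-3.141, -0.001, 1.755]
contact_force: [0.6, 0.2, 0.3]
opening: 0.006
```

```bash
python3 - <<'E'
from h import *
p=CR@[0,-28,0]+CP; p[2]=160; s=sense();print(s["clock"],s["eef_pos"],s["contact_force"],goto(p))
E
```

```text
1.95 [607.97361588 -81.53282818 299.69150107] [0.56117824 0.18595641 0.29020253] [-0.0023, 0.0006, 0.1397, -0.0001, -0.0012, -0.0007]
```

Request:
{"op": "drive_tool", "data": {"targets": [-0.002,0.001,0.04,0,0,0,0,-0.002,0.001,0.08,0,0,0,0,-0.002,0.001,0.12,0,0,0,0,-0.002,0.001,0.14,0,0,0,0,-0.002,0.001,0.14,0,0,0,0,-0.002,0.001,0.14,0,0,0,0]}}

```text
clock: 2.45
eef_pos: [609.1, -82.1, 159.8]
tcp_rot: [-3.14, -0.001, 1.757]
contact_force: [0.2, -0.1, 0.3]
opening: 0.001
```

```bash
python3 - <<'E'
from h import *
s=sense();print(s["clock"],s["eef_pos"],s["contact_force"])
f=grab_frame("scene");g=grab_frame("top")
tip=s["eef_pos"]-[0,0,73]
for c,n in((f,"scene"),(g,"top")): print(n,proj(c,tip),proj(c,CR@[0,-28,70]+CP))
cv2.imwrite("pics/c2.png",np.hstack([cv2.resize(f["color"][140:300,190:350],(400,400),interpolation=2),cv2.resize(g["color"][140:280,240:380],(400,400),interpolation=2)]))
E
```

```text
2.45 [609.10253194 -82.09321564 159.76225395] [ 0.18102306 -0.12190229  0.34063906]
scene [[235.80563338 221.58287595]] [[235.75798043 225.51637701]]
top [[313.14670289 206.60237267]] [[313.18188404 208.17179944]]
```

View pics/c2.png

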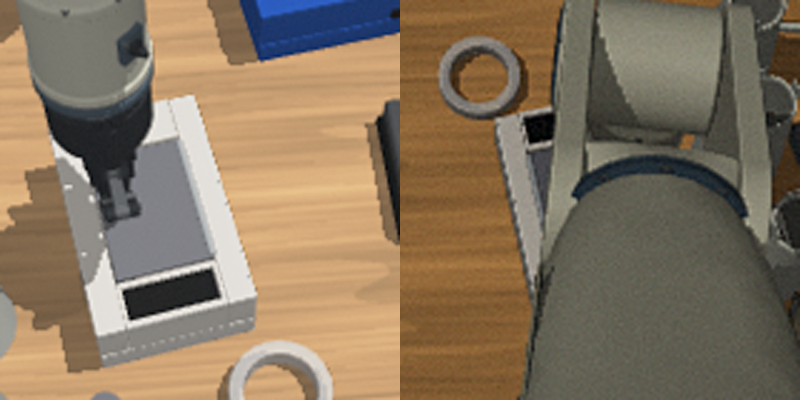

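Request:
{"op": "drive_tool", "data": {"targets": [-0.001,0,0.01,0,0,0,0,-0.001,0,0.014,0,0,0,0,-0.001,0,0.014,0,0,0,0]}}

```text
clock: 2.8
eef_pos: [609.9, -84.3, 146.0]
tcp_rot: [3.141, -0.0, 1.756]
contact_force: [0.0, -0.0, 0.3]
opening: 0.003
```

Request:
{"op": "drive_tool", "data": {"targets": [0,0,0.003,0,0,0,0,0,0,0.003,0,0,0,0]}}

```text
clock: 2.97
eef_pos: [610.2, -84.4, 143.1]
tcp_rot: [3.14, -0.0, 1.756]
contact_force: [1.4, 0.3, 0.0]
opening: 0.001
```

Request:
{"op": "drive_tool", "data": {"targets": [0,0,0.002,0,0,0,0,0,0,0.002,0,0,0,0]}}

```text
clock: 3.13
eef_pos: [610.2, -84.4, 141.2]
tcp_rot: [3.14, -0.0, 1.756]
contact_force: [-1.0, -0.7, 1.3]
opening: 0.0
```

Request:
{"op": "drive_tool", "data": {"targets": [0,0,0.002,0,0,0,0,0,0,0.002,0,0,0,0]}}

```text
clock: 3.3
eef_pos: [610.2, -84.4, 139.1]
tcp_rot: [3.14, -0.0, 1.756]
contact_force: [0.4, -0.7, 2.5]
opening: 0.0
```

Request:
{"op": "drive_tool", "data": {"targets": [0,0,0.002,0,0,0,0,0,0,0.002,0,0,0,0]}}

```text
clock: 3.47
eef_pos: [610.2, -84.4, 137.0]
tcp_rot: [3.14, -0.0, 1.756]
contact_force: [0.8, -0.6, 3.5]
opening: -0.003
```

Request:
{"op": "drive_tool", "data": {"targets": [0,0,0.001,0,0,0,0,0,0,0.001,0,0,0,0]}}

```text
clock: 3.63
eef_pos: [610.3, -84.3, 136.5]
tcp_rot: [3.14, -0.0, 1.756]
contact_force: [-1.9, 0.3, 7.3]
opening: -0.002
```

Force jumped to 7 N at 6.5 mm in, which is the hard stop. I'll withdraw now.

Request:
{"op": "drive_tool", "data": {"targets": [0,0,-0.015,0,0,0,0,-0.005,0,-0.04,0,0,0,0,-0.01,0,-0.075,0,0,0,0,-0.01,0,-0.11,0,0,0,0,-0.01,0,-0.14,0,0,0,0,-0.01,0,-0.14,0,0,0,0,-0.01,0,-0.14,0,0,0,0]}}

```text
clock: 4.22
eef_pos: [612.5, -94.3, 277.9]
tcp_rot: [3.138, 0.001, 1.756]
contact_force: [-0.3, 0.1, -1.3]
opening: 0.0
```

```bash
python3 - <<'E'
from h import *
s=sense();print(s["clock"],s["eef_pos"],s["contact_force"])
f=grab_frame("scene");print(proj(f,CR@[-15,-5,56]+CP))
cv2.imwrite("pics/c3.png",cv2.resize(f["color"][150:290,150:350],(800,560),interpolation=2))
E
```

```text
4.2167 [612.50607579 -94.33874764 277.8753079 ] [-0.27626562  0.06686211 -1.32432146]
[[245.49896369 220.08090084]]
```

View pics/c3.png

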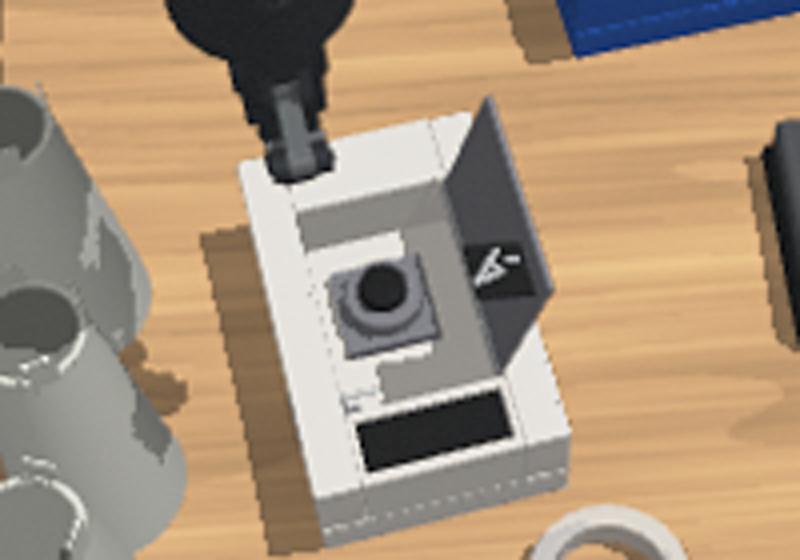

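```bash
python3 - <<'E'
from h import *
p=CR@[-14,-5,0]+CP; p[2]=145; print(goto(p))
E
```

```text
[0.0339, -0.0148, 0.1311, 0.0011, -0.0004, 0.0001]
```

Request:
{"op": "drive_tool", "data": {"targets": [0.033,-0.015,0,0,0,0,0,0.033,-0.015,0.04,0,0,0,0,0.033,-0.015,0.08,0,0,0,0,0.033,-0.015,0.115,0,0,0,0,0.033,-0.015,0.13,0,0,0,0,0.033,-0.015,0.13,0,0,0,0,0.033,-0.015,0.13,0,0,0,0]}}

```text
clock: 4.85
eef_pos: [589.8, -64.3, 144.2]
tcp_rot: [-3.138, -0.002, 1.756]
contact_force: [-0.1, -0.9, 0.3]
opening: -0.004
```

Request:
{"op": "drive_tool", "data": {"targets": [0,0,0.01,0,0,0,0,0,0,0.013,0,0,0,0,0,0,0.016,0,0,0,0,0,0,0.016,0,0,0,0]}}

```text
clock: 5.18
eef_pos: [591.2, -64.5, 130.2]
tcp_rot: [3.14, -0.0, 1.756]
contact_force: [-0.4, 0.1, 0.5]
opening: 0.003
```

Request:
{"op": "drive_tool", "data": {"targets": [0,0,0.002,0,0,0,0,0,0,0.002,0,0,0,0]}}

```text
clock: 5.35
eef_pos: [591.4, -64.5, 128.5]
tcp_rot: [3.14, -0.0, 1.756]
contact_force: [0.5, -0.4, 0.4]
opening: 0.001
```

Request:
{"op": "drive_tool", "data": {"targets": [0,0,0.002,0,0,0,0,0,0,0.002,0,0,0,0]}}

```text
clock: 5.52
eef_pos: [591.4, -64.5, 126.4]
tcp_rot: [3.14, -0.0, 1.756]
contact_force: [0.5, 0.4, 1.1]
opening: 0.001
```

Request:
{"op": "drive_tool", "data": {"targets": [0,0,0.002,0,0,0,0,0,0,0.002,0,0,0,0]}}

```text
clock: 5.68
eef_pos: [591.4, -64.5, 124.2]
tcp_rot: [3.14, -0.0, 1.756]
contact_force: [0.1, -0.6, 2.3]
opening: -0.001
```

Request:
{"op": "drive_tool", "data": {"targets": [0,0,0.0015,0,0,0,0,0,0,0.0015,0,0,0,0]}}

```text
clock: 5.85
eef_pos: [591.4, -64.5, 122.7]
tcp_rot: [3.14, -0.0, 1.756]
contact_force: [0.2, 0.7, 4.1]
opening: -0.001
```

Request:
{"op": "drive_tool", "data": {"targets": [0,0,0.001,0,0,0,0,0,0,0.001,0,0,0,0]}}

```text
clock: 6.02
eef_pos: [591.5, -64.5, 122.5]
tcp_rot: [3.14, -0.0, 1.756]
contact_force: [-1.9, -0.4, 10.8]
opening: 0.004
```

Request:
{"op": "drive_tool", "data": {"targets": [0,0,-0.04,0,0,0,0,0,0,-0.08,0,0,0,0,0,0,-0.12,0,0,0,0,0.02,0.014,-0.15,0,0,0,0,0.06,0.014,-0.15,0,0,0,0,0.1,0.014,-0.15,0,0,0,0,0.1,0.014,-0.15,0,0,0,0,0.1,0.014,-0.15,0,0,0,0]}}

```text
clock: 6.68
eef_pos: [585.6, 38.2, 271.5]
tcp_rot: [-3.141, -0.001, 1.759]
contact_force: [0.1, -0.7, 0.6]
opening: 0.0
```

Request:
{"op": "drive_tool", "data": {"targets": [0,0,0.035,0,0,0,0,0,0,0.065,0,0,0,0,0,0,0.08,0,0,0,0,0,0,0.08,0,0,0,0]}}

```text
clock: 7.02
eef_pos: [584.0, 35.3, 187.6]
tcp_rot: [-3.135, -0.001, 1.755]
contact_force: [-1.2, -0.6, 0.1]
opening: 0.0
```

```bash
python3 - <<'E'
from h import *
s=sense();print(s["clock"],CR.T@(s["eef_pos"]-CP)-[0,0,73],s["contact_force"])
f=grab_frame("scene")
cv2.imwrite("pics/c4.png",cv2.resize(f["color"][130:290,150:350],(800,640),interpolation=2)[:600])
E
```

```text
7.0167 [ -2.63914804  93.35182406 114.5979691 ] [-1.21926285 -0.61429638  0.05768028]
```

View pics/c4.png

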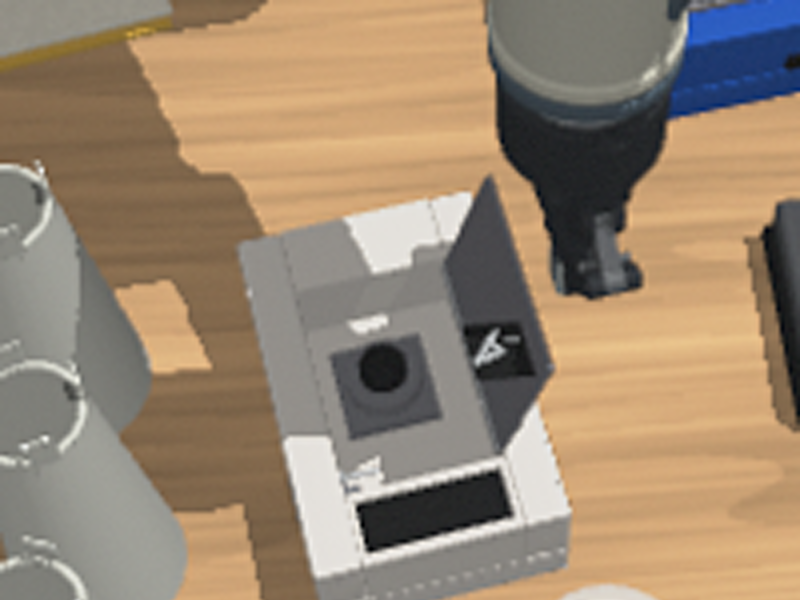

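Request:
{"op": "drive_tool", "data": {"targets": [-0.01,0.002,0,0,0,0,0,-0.02,0.002,0,0,0,0,0,-0.03,0.002,-0.0025,0,0,0,0,-0.0405,0.002,-0.0085,0,0,0,0,-0.048,0.002,-0.0105,0,0,0,0,-0.0555,0.002,-0.0105,0,0,0,0,-0.063,0.002,-0.0095,0,0,0,0,-0.0705,0.002,-0.0075,0,0,0,0,-0.0785,0.002,-0.005,0,0,0,0,-0.0865,0.002,-0.0015,0,0,0,0,-0.0865,0.002,-0.0015,0,0,0,0]}}

```text
clock: 7.98
eef_pos: [604.3, -49.7, 192.3]
tcp_rot: [3.141, 0.0, 1.755]
contact_force: [-0.5, 1.2, 1.9]
opening: 0.001
```

```bash
python3 - <<'E'
from h import *
s=sense();print(s["clock"],CR.T@(s["eef_pos"]-CP)-[0,0,73],s["contact_force"])
f=grab_frame("scene")
cv2.imwrite("pics/c5.png",cv2.resize(f["color"][140:290,150:350],(800,600),interpolation=2)[:600])
E
```

```text
7.9833 [  1.68322262   6.05570236 119.32647384] [-0.47926331  1.24138518  1.86859604]
```

View pics/c5.png

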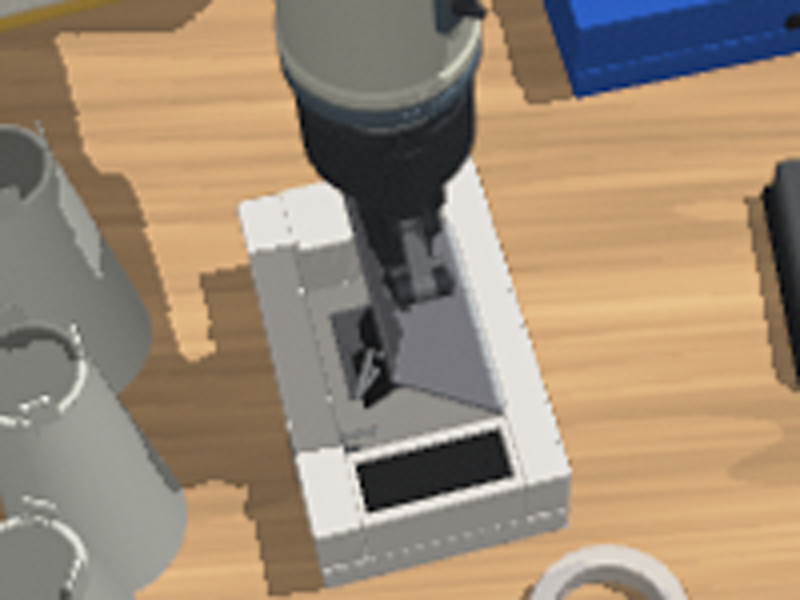

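Request:
{"op": "drive_tool", "data": {"targets": [-0.003,0,0.004,0,0,0,0,-0.007,0,0.008,0,0,0,0,-0.011,0,0.012,0,0,0,0,-0.014,0,0.017,0,0,0,0,-0.018,0,0.022,0,0,0,0,-0.022,0,0.027,0,0,0,0,-0.026,0,0.033,0,0,0,0,-0.029,0,0.038,0,0,0,0,-0.032,0,0.043,0,0,0,0,-0.032,0,0.045,0,0,0,0,-0.032,0,0.045,0,0,0,0]}}

```text
clock: 8.95
eef_pos: [610.1, -79.9, 147.5]
tcp_rot: [3.141, -0.001, 1.756]
contact_force: [-0.2, 1.4, 2.1]
opening: -0.0
```

```bash
python3 - <<'E'
from h import *
s=sense();print(s["clock"],CR.T@(s["eef_pos"]-CP)-[0,0,73],s["contact_force"])
E
```

```text
8.95 [  1.80143953 -24.67084663  74.47982558] [-0.16668587  1.44295445  2.08549089]
```

Request:
{"op": "drive_tool", "data": {"targets": [-0.002,0,0.003,0,0,0,0,-0.003,0,0.006,0,0,0,0,-0.003,0,0.008,0,0,0,0,-0.003,0,0.008,0,0,0,0]}}

```text
clock: 9.28
eef_pos: [610.7, -83.0, 139.6]
tcp_rot: [3.141, -0.0, 1.756]
contact_force: [0.2, 0.0, 2.5]
opening: -0.002
```

Request:
{"op": "drive_tool", "data": {"targets": [0,0,0.002,0,0,0,0,0,0,0.002,0,0,0,0]}}

```text
clock: 9.45
eef_pos: [610.8, -82.9, 138.0]
tcp_rot: [3.141, -0.0, 1.756]
contact_force: [-0.6, -1.0, 2.2]
opening: 0.003
```

Request:
{"op": "drive_tool", "data": {"targets": [0,0,0.001,0,0,0,0,0,0,0.001,0,0,0,0]}}

```text
clock: 9.62
eef_pos: [610.8, -82.8, 137.0]
tcp_rot: [3.141, -0.0, 1.756]
contact_force: [-0.7, 0.0, 2.0]
opening: -0.002
```

Request:
{"op": "drive_tool", "data": {"targets": [0,0,0.001,0,0,0,0,0,0,0.001,0,0,0,0]}}

```text
clock: 9.78
eef_pos: [610.9, -82.8, 136.5]
tcp_rot: [3.141, -0.0, 1.756]
contact_force: [-1.9, -0.5, 7.3]
opening: 0.001
```

Request:
{"op": "drive_tool", "data": {"targets": [0,0,0.001,0,0,0,0,0,0,0.001,0,0,0,0]}}

```text
clock: 9.95
eef_pos: [610.9, -82.8, 136.1]
tcp_rot: [3.14, -0.0, 1.756]
contact_force: [-3.0, 0.3, 13.8]
opening: -0.0
```

Hard stop reached again. I'll withdraw slowly at first, then lift clear and check.

Request:
{"op": "drive_tool", "data": {"targets": [0,0,-0.004,0,0,0,0,0,0,-0.01,0,0,0,0,0,0,-0.02,0,0,0,0,0,0,-0.06,0,0,0,0,0,0,-0.1,0,0,0,0,0,0,-0.14,0,0,0,0,-0.02,-0.04,-0.16,0,0,0,0,-0.02,-0.08,-0.16,0,0,0,0,-0.02,-0.12,-0.16,0,0,0,0,-0.02,-0.15,-0.16,0,0,0,0,-0.02,-0.15,-0.16,0,0,0,0,-0.02,-0.15,-0.16,0,0,0,0]}}

```text
clock: 10.95
eef_pos: [465.5, -130.2, 295.8]
tcp_rot: [3.14, -0.0, 1.754]
contact_force: [-0.6, -0.1, 0.7]
opening: -0.003
```

```bash
python3 - <<'E'
from h import *
s=sense();print(s["clock"],s["eef_pos"],s["contact_force"])
f=grab_frame("scene")
cv2.imwrite("pics/c6.png",f["color"])
E
```

```text
10.95 [ 465.52425814 -130.2061628   295.83959509] [-0.61012104 -0.0600967   0.65086162]
```

View pics/c6.png

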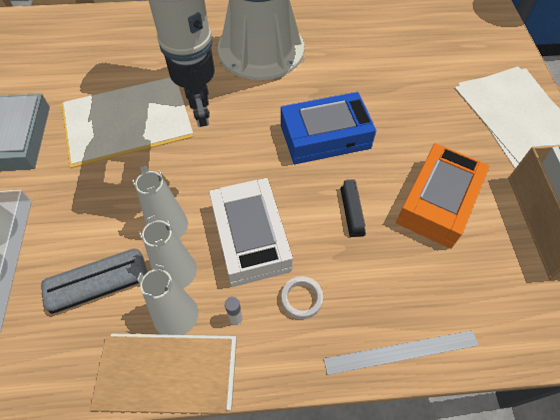

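```bash
python3 -c "
from rig import *
print(sign_off())"
```

```text
the job is handed in; nothing more can be done
None
```

The job is done and handed in at about 11 s of the 61 s allowed. I pressed the white counter's cover in and it popped open. I then pressed the reset button fully down and swung the cover shut until it latched.

- **Opening press:** the cover met its hard stop about 6.5 mm in, at about 7 N, and the next picture showed it open.
- **Reset button:** it stopped about 6.4 mm below its expected top height, against 6 mm nominal. The force rose from 4 N to about 11 N at the stop. I judged full travel from height and force only, since no camera shows it directly.
- **Closing press:** the cover met its hard stop again at 7–14 N, and I withdrew.
- **Last picture:** the cover is flush and stays shut with the arm clear. By eye, the counter and everything else on the bench are where they started. No check failed or disagreed.

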